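# Unhook a bur pack from the display peg and stand it in the slotted block

### The job

Take the wider of the two carded bur packs off its display peg: lift its top end so that the hole clears the peg's upturned tip as you slide it off, gently, without forcing the peg. Then stand the pack upright in the slot of the wooden block, bottom edge fully down on the slot floor, and let go. Leave the narrow pack hanging on its peg and the other things on the bench where they are.

Things in the scene. Friction and masses are not known exactly. Their poses are not given: they have to be found in the camera images.
- pack: The wider carded pack, to be moved: rigid grey plastic card 66 wide (y) x 4 thick (x) x 128 mm tall (z), 60 to 130 g. Origin: middle of its bottom edge. Clear blister, 48 mm wide, 37 to 67 mm above the origin, 8 mm out from the -x face. It starts hanging upright on either of the two pegs, the hole's upper edge on the peg, 20 to 30 mm from the peg's root, blister (-x) away from the crossbar.
- pack_hole (a point): Centre of the wide pack's hang hole, a rectangle 12 wide x 14 mm high cut through the card, 80 mm above pack.
- pack_top (a point): Middle of the wide pack's top edge, 128 mm above pack. The 41 mm of plain card between the hole and this edge is free to be grasped from above.
- narrow: The narrow carded pack: card 42 mm wide, blister 22 mm wide, otherwise like the wide one. It hangs on the other peg and stays there. Origin: middle of its bottom edge.
- stand: Fixed wooden display stand: base 130 x 300 x 18 mm, two posts, and a crossbar 300 mm along y with its top at 159 mm. Origin at table height below the middle of the crossbar's front face. Two round pegs, 5 mm thick, stand out from that face along the stand's -x, at y = +85 and -85 mm, their axes at height 150 mm. They spring about 1 mm per 4 N at the tip; over 10 N is forcing them.
- root_left (a point): Root of the peg at the stand's +y side, on its axis at the crossbar's front face. Both pegs, from the root: 36 mm straight and level, there a possible bend; then 64 mm straight; then an upturn of 30 degrees from that straight part (15 mm on, 8.7 mm up) to a round tip, whose axis ends 115 mm from the root.
- root_right (a point): Root of the peg at the stand's -y side; same shape as the left one. Pegs are bent by wear at 36 mm from the root, upward or downward by up to 0.32 rad, each differently: a stiff bend that no measured pose shows. So the tip is up to 25 mm higher or lower than drawn, to be found by feel or by sight.
- block: Fixed wooden block 60 (x) x 100 (y) x 36 (z) mm; origin: centre of its underside. Slot in its top: 8 mm wide along the block's x, 73.5 mm long along its y, 26 mm deep, 2 mm chamfers at the mouth. It takes the pack's bottom end, blister facing either way, and holds it upright with some degrees of play.
- slot_floor (a point): Centre of the slot's floor, 10 mm above the table, 26 mm below the block's top; axes as the block's.
- tray: Bystander: steel tray 100 x 140 x 22 mm with two finger rings in it; origin: centre of its underside.
- cup: Bystander: white ceramic cup, 68 mm across, 70 mm tall; origin: centre of its underside.
- hammer: Bystander: hammer 220 mm long, lying; origin under its middle.
- file: Bystander: slim hand tool 190 mm long, lying; origin under its middle.
Things that resemble listed ones, but are neither listed nor needed, are in the scene too. What is shaped like the narrow but green is not meant.

How it is judged:
By the outcome, as a careful person would: the job done as asked, in the order asked, and still so for the second after the job is handed in, with the robot touching nothing.
It also fails if it takes over 72 s, if anything falls off the work surface, if the arm or the gripper's body presses on something with over 40 N, if the wrist force passes 120 N, or if a joint passes its speed limit or range.

### The arm

A 6-joint arm with a two-finger parallel gripper is mounted at the origin on the work surface. World frame = base frame: x ahead of the robot, y to its left, z up, the work surface at z = 0. Lengths are in m, angles in rad, forces in N, time in s.
With the tool pointing down it reaches from about 0.325 to 1 m from the base axis. Payload 5.1 kg.
Tool frame: the origin (TCP) lies on the centre line of the jaws, within the pads' length; the fingertips stand 22 mm ahead of it and the grasp point (between the pads) lies 3 mm ahead of it (r.tip_reach is the distance from the TCP to the fingertips, in m); z points along the fingers, y is the line along which they close (so a half turn about z gives the same grasp; the last joint's range is limited). The gripper opens to 85 mm and grips with 20 to 120 N. Pads are 22 mm wide; open, the fingers measure 114 mm over their backs; the gripper's body (76 mm by 85 mm) begins 54 mm behind the grasp point. The pads swing forward as they close: fully open they stand 13 mm farther back than shut.
Start: joints at [1.022, 0.124, 1.65, -0, 1.367, -0.083], TCP at [0.292, 0.581, 0.253] pointing down, gripper open.
Joint ranges: [-2.61, 2.61], [-1.02, 2.33], [0.03, 2.71], [-1.35, 4.49], [0.32, 2.68], [-2.91, 2.91]. Speed limits (rad/s): [2.57, 2.57, 3.14, 3.14, 3.14, 3.14].

### API

Orientations are given as a unit quaternion [w, x, y, z].
In Python, from plant import r gives the robot as it stands. The module is installed in compiled form; this text tells all that it offers.
- The arm moves only by the tool pendant, called after "Call:" as name(argument=value, ...) on one line, values as JSON. Schema: {"type":"object","properties":{"steps":{"type":"array","items":{"type":"number"},"minItems":4,"maxItems":40},"aperture":{"type":"number"},"squeeze":{"type":"number"},"only":{"type":"string"},"quiet":{"type":"boolean"},"lines":{"type":"string"}},"required":["steps"],"additionalProperties":false}. steps is one flat list of numbers that holds 1 to 10 rows one after another, with no inner brackets; each row has 4 numbers: dx, dy, dz in m, then a turn about the tool's z in rad; each row shifts and turns the commanded pose from where the row before left it, along the tool's axes as they then stand; what a row does not reach is not made up. A row lasts 1/8 s, in which the tool goes at most 0.0625 m and 0.188 rad, less where a joint would pass 70% of its speed; a pose out of reach is approached as far as the arm can. aperture is the finger opening in m, set as the call begins (left out keeps the last). The fingers move at their own pace and stop on an object; squeeze is the grip in N (left out, the last holds). Time passes only in rows, so rows that do not move let the fingers close. The tool returns the time, the measured TCP pose, the force, the opening and the grip force at its end. only (a regular expression) keeps the lines of the reply that match it, lines (a string "A,B") keeps lines A to B, and quiet returns only ok. Input that does not fit is refused with a message, and nothing moves.
- r.state(): the state, without advancing time (a new reading comes with each control period).
- r.camera(name): name is "scene" or "side" or "wrist"; returns the picture (420x560x3 uint8, red, green, blue); there is no depth.
- r.camera_info(name): a dict with "mtx" (3x3 intrinsics, pixels), "k1" (the pictures are not rectified: a ray, as slopes to the right and down, at radius r is drawn at 1 + k1 r^2 times it, then the intrinsics apply), "R" (3x3) and "t" (3): a world point X has camera coordinates R X + t. Camera axes: x right, y down, z forward; pixel columns grow to the right and rows downward; lengths in m; the calibration is good to about 2 mm. A picture is of the moment at which its call begins: read the wrist's pose just before it. camera_info takes no time and is no camera call; for the wrist camera it gives the pose at the moment of the call.
- r.job_done(): hands the job in; it is judged then, once.
The state is a dict: "t": time; "joint_positions": joint angles; "qd": joint speeds; "effort": joint torques, N m; "position": TCP position; "ee_rot": TCP orientation; "contact_force": force on the tool from outside, world axes, zero at the start; "moment": the same for the moment, N m; "grip_width": finger opening in m; "grip_force": force on a finger pad.
Only numpy, scipy, OpenCV 4.12 (cv2) and the standard library are available. Lean on these libraries where they do the work, as an engineer would, in place of code of your own. Each camera call takes 0.05 s, during which the arm holds its last target. There are 200 camera calls.

## Working session

There is one attempt and no reset: what is moved stays moved. The work goes in short steps, Python scripts to look and compute and a tool call to move; the robot and the scene stay as the last step left them, time stands still between calls to the robot, and variables do not carry over. Pictures are saved under pics/ and viewed, at most 13 in all, crops included, and the job is handed in when it is done.

```bash
mkdir -p pics
```

Run:
```python
from plant import r
import cv2,numpy as np
s=r.state();print(s['position'],s['ee_rot'],s['grip_width'],r.tip_reach)
for n in("scene","side"):
    i=r.camera_info(n);print(n,np.round(i['mtx'],1).tolist(),i['k1'],np.round(i['R'],4).tolist(),np.round(i['t'],4).tolist())
    cv2.imwrite(f"pics/{n}.png",r.camera(n)[:,:,::-1])
```

```text
[0.29168029 0.58025227 0.25204794] [-3.08681860e-04  2.30792210e-01  9.73002505e-01 -9.92442331e-04] 0.08537076225818331 0.022
scene [[530.3, 0.0, 275.4], [0.0, 530.3, 214.4], [0.0, 0.0, 1.0]] 0.012641865476495758 [[-0.8605, 0.5094, 0.0028], [0.3141, 0.5349, -0.7844], [-0.4011, -0.6741, -0.6203]] [0.3975, -0.1003, 1.9919]
side [[428.0, 0.0, 287.0], [0.0, 428.0, 209.7], [0.0, 0.0, 1.0]] -0.10747936638913463 [[0.8412, -0.5404, -0.0196], [-0.3623, -0.5362, -0.7624], [0.4015, 0.6484, -0.6468]] [-0.3962, 0.3156, 1.1453]
```

View pics/scene.png

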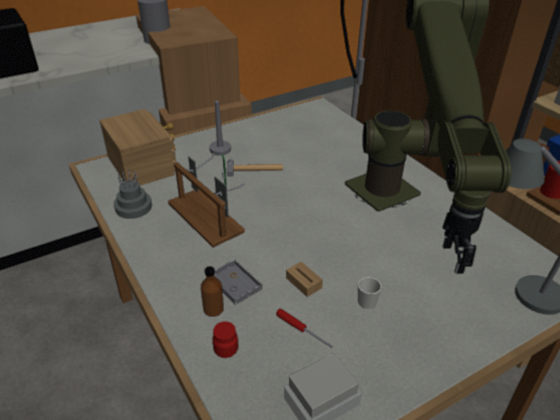

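View pics/side.png

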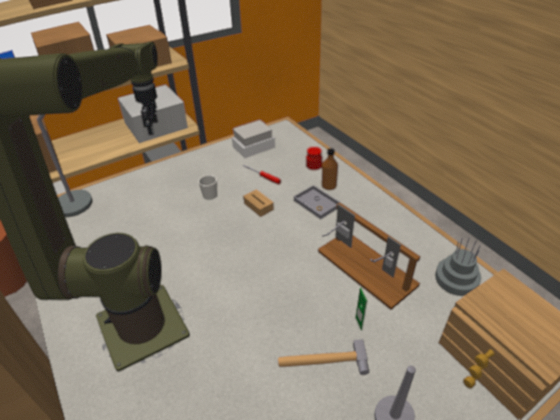

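Run:
```python
import cv2,numpy as np
a=cv2.imread("pics/scene.png");b=cv2.imread("pics/side.png")
A=cv2.resize(a[140:300,155:330],None,fx=2.25,fy=2.25,interpolation=cv2.INTER_CUBIC)
B=cv2.resize(b[180:340,240:430],None,fx=2.1,fy=2.1,interpolation=cv2.INTER_CUBIC)
h=max(A.shape[0],B.shape[0]);f=lambda m:cv2.copyMakeBorder(m,0,h-m.shape[0],0,0,0)
o=np.hstack([f(A),f(B)]);o=np.clip(o*1.6,0,255).astype(np.uint8);print(o.shape);cv2.imwrite("pics/crop1.png",o)
```

Create h.py:
```python
from plant import r
import numpy as np,cv2
def ray(i,u,v):
    p=cv2.undistortPoints(np.array([[[u,v]]],float),i['mtx'],np.array([i['k1'],0,0,0,0.]))[0,0]
    R=np.array(i['R']);t=np.array(i['t']);d=R.T@np.array([p[0],p[1],1]);return -R.T@t,d/np.linalg.norm(d)
def onz(i,u,v,z):
    c,d=ray(i,u,v);return c+d*(z-c[2])/d[2]
def two(i,p,j,q):
    c,d=ray(i,*p);e,f=ray(j,*q);s=np.linalg.lstsq(np.c_[d,-f],e-c,rcond=None)[0]
    x,y=c+d*s[0],e+f*s[1];return (x+y)/2,np.linalg.norm(x-y)
def proj(i,X):
    X=np.array(X,float).reshape(-1,3)
    return cv2.projectPoints(X,cv2.Rodrigues(np.array(i['R']))[0],np.array(i['t']),i['mtx'],np.array([i['k1'],0,0,0,0.]))[0][:,0]
```

```text
(360, 793, 3)
```

View pics/crop1.png

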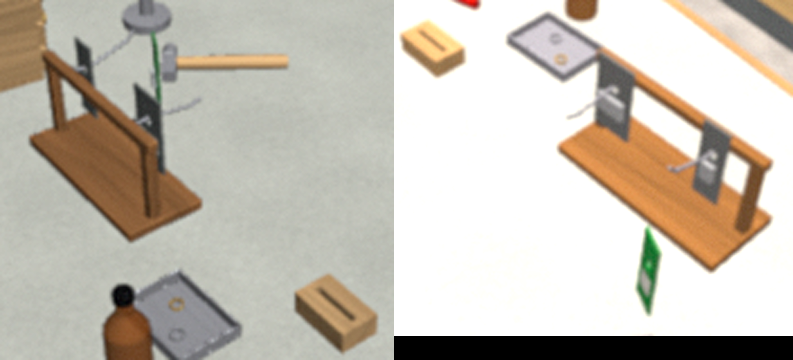

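Run:
```python
from h import *
np.set_printoptions(precision=4,suppress=True)
S=r.camera_info("side");C=r.camera_info("scene")
sd=lambda x,y:(240+(x-394)/2.1,180+y/2.1); sc=lambda x,y:(155+x/2.25,140+y/2.25)
for p in[(560,148),(712,268),(770,216)]:print('base',onz(S,*sd(*p),.018))
print('bar side top front',[onz(S,*sd(*p),.159) for p in[(765,167),(598,50)]])
print('bar scene top back R',[onz(C,*sc(*p),.159) for p in[(153,150),(43,55)]])
print('base scene',[onz(C,*sc(*p),.018) for p in[(30,140),(131,235),(200,204)]])
print('slot',[onz(C,*sc(*p),.036) for p in[(317,290),(354,318)]],[onz(S,*sd(*p),.036) for p in[(418,36),(445,52)]])
print('wide top corners sc/sd',[onz(C,*sc(*p),.195) for p in[(135,87),(160,108)]],[onz(S,*sd(*p),.195) for p in[(598,52),(634,72)]])
print('tip wide',two(C,sc(201,99),S,sd(568,118)));print('tip narrow',two(C,sc(133,37),S,sd(671,169)))
i=r.camera_info('wrist');print(i['mtx'],i['R'],i['t'],'cam',-i['R'].T@i['t'],i['k1'])
```

```text
base [ 0.5578 -0.0495  0.018 ]
base [ 0.594  -0.3366  0.018 ]
base [ 0.7205 -0.317   0.018 ]
bar side top front [array([ 0.6643, -0.3271,  0.159 ]), array([ 0.6323, -0.0317,  0.159 ])]
bar scene top back R [array([ 0.6478, -0.004 ,  0.159 ]), array([ 0.687 , -0.3031,  0.159 ])]
base scene [array([ 0.7296, -0.2951,  0.018 ]), array([ 0.6893, -0.0094,  0.018 ]), array([ 0.5717, -0.0203,  0.018 ])]
slot [array([0.53  , 0.2362, 0.036 ]), array([0.5163, 0.3047, 0.036 ])] [array([0.503 , 0.2803, 0.036 ]), array([0.5193, 0.2185, 0.036 ])]
wide top corners sc/sd [array([ 0.6238, -0.1056,  0.195 ]), array([ 0.6161, -0.0418,  0.195 ])] [array([ 0.6012, -0.0684,  0.195 ]), array([ 0.6152, -0.1278,  0.195 ])]
tip wide (array([ 0.524 , -0.1037,  0.1403]), np.float64(0.005201158510555719))
tip narrow (array([ 0.5551, -0.269 ,  0.1689]), np.float64(0.007276213941039571))
[[318.5241   0.     277.9076]
 [  0.     318.5241 210.2027]
 [  0.       0.       1.    ]] [[ 0.4496  0.8932 -0.0018]
 [ 0.8499 -0.4272  0.3084]
 [ 0.2747 -0.1402 -0.9513]] [-0.6499 -0.0396  0.38  ] cam [0.2214 0.6169 0.3725] -0.04932950293524749
```

Candidates: wide grey card at side (345,226) / scene (220,194); narrow grey card at side (391,258) / scene (193,173); green decoy at side (361,309). I choose the first: it is visibly wider and hangs on the +y peg. Next I move over the block, turned to the stand's direction.

Call:
pendant(steps=[0, 0, 0, 0.14, 0, 0, 0, 0.14, 0, 0, 0, 0.14, 0, 0, 0, 0.14, 0, 0, 0, 0.14, 0, 0, 0, 0.14, 0, 0, 0, 0.135])

```text
t: 0.98
position: [0.2918, 0.5805, 0.2526]
ee_rot: [0.0, 0.661, 0.75, -0.001]
contact_force: [-0.6, -0.8, -0.3]
grip_width: 0.0853
grip_force: 0.0
```

Call:
pendant(steps=[-0.034, 0.0185, 0, 0, -0.034, 0.0185, 0, 0, -0.034, 0.0185, 0, 0, -0.034, 0.0185, 0, 0, -0.034, 0.0185, 0, 0, -0.034, 0.0185, 0, 0, -0.034, 0.0185, 0, 0, -0.034, 0.0185, 0, 0, -0.034, 0.0185, 0, 0, -0.034, 0.0185, 0, 0])

```text
t: 2.22
position: [0.5198, 0.2664, 0.2527]
ee_rot: [-0.0, 0.66, 0.752, -0.0]
contact_force: [0.5, 0.3, 0.4]
grip_width: 0.0851
grip_force: 0.0
```

Call:
pendant(steps=[0, 0, 0, 0, 0, 0, 0, 0])

```text
t: 2.48
position: [0.5191, 0.2677, 0.2529]
ee_rot: [-0.0, 0.66, 0.751, -0.0]
contact_force: [-0.2, 0.8, -0.6]
grip_width: 0.0852
grip_force: 0.0
```

Run:
```python
from h import *
import pickle
s=r.state();i=r.camera_info('wrist');im=r.camera('wrist')
print(s['position'],s['ee_rot'],s['contact_force'],s['t'])
pickle.dump((i,s),open('w1.pkl','wb'));cv2.imwrite('pics/w1.png',im[:,:,::-1])
```

```text
[0.51909951 0.26772471 0.25285516] [-3.96296208e-04  6.59778481e-01  7.51459983e-01 -3.05919454e-04] [-0.18703364  0.76595293 -0.58196888] 2.475
```

View pics/w1.png

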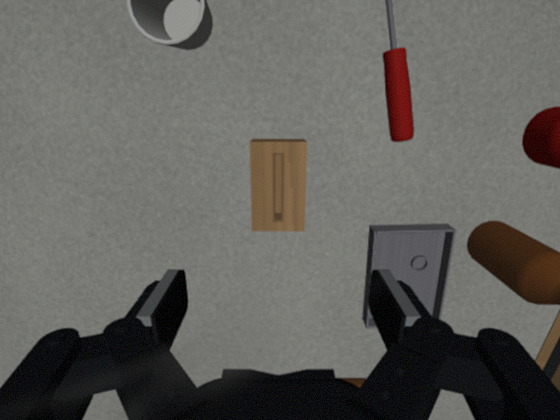

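The wrist view shows the block top between (250,141) and (306,231), with the slot from (278,153) to (278,220). The cup is at the top and the tray at lower right.

Run:
```python
from h import *
import pickle
np.set_printoptions(precision=4,suppress=True)
i,s=pickle.load(open('w1.pkl','rb'));im=cv2.imread('pics/w1.png')
h=cv2.cvtColor(im,cv2.COLOR_BGR2HSV);m=cv2.inRange(h,(5,70,80),(25,255,255));m[:130]=0;m[240:]=0;m[:,:235]=0;m[:,320:]=0
c=max(cv2.findContours(m,0,2)[0],key=cv2.contourArea);b=cv2.boxPoints(cv2.minAreaRect(c));print(b)
g=cv2.cvtColor(im,cv2.COLOR_BGR2GRAY)
print(g[185,248:312]);print(g[145:228,278]);print(g[165,248:312])
P=np.array([onz(i,*p,.036) for p in b]);print(P,P.mean(0))
print([onz(i,*p,.036) for p in[(278,153),(278,220)]])
ctr=P.mean(0)
for n in('scene','side'):print(n,proj(r.camera_info(n),[ctr]))
```

```text
[[250. 139.]
 [306. 139.]
 [306. 230.]
 [250. 230.]]
[126 127 115 103  96  96  94  95  99  95  96  98  97  98  97  97 101 101
 100 101 102 101 103 103  94  84  81  88  94  99  96  96  95  86  80  86
  97 101 104 106 107 104 101  99  99  98  99 100  97 101 101 104 107 109
 109 109 108 113 119 123 123 122 123 123]
[105 105 106 105 104 105 100 101  91  88  97  99  97  97  98  97  99  94
  98  98  96  97  98  95  98  99  96  97  97  96  99  97  95 101  99  97
  99  96  98  98  96  96  96  98  97  98  97 100  97  96  99  98 100  99
  97  99  95  96  98  98  98  96  99  97  99  98  99  91  75  65  67  68
  67  67  75  82  92 102 103 107 105 104 106]
[121 117 105 101  97  94  96  96  96  95  98  97  95  97  97  97 100 101
 104 102 105 106 101 102  92  84  78  90  97  95  96  97  97  88  85  85
  98 103 104 105 106 107 102 101  97 100 100 100 101 104 103 106 108 107
 111 110 108 111 117 121 122 122 121 122]
[[0.4841 0.312  0.036 ]
 [0.5419 0.3195 0.036 ]
 [0.5577 0.2192 0.036 ]
 [0.4946 0.2109 0.036 ]] [0.5196 0.2654 0.036 ]
[array([0.5149, 0.3013, 0.036 ]), array([0.5246, 0.227 , 0.036 ])]
scene [[304.0974 273.5631]]
side [[257.6069 197.6709]]
```

Call:
pendant(steps=[-0.034, 0.0033, 0, 0, -0.034, 0.0033, 0, 0, -0.034, 0.0033, 0, 0, -0.034, 0.0033, 0, 0, -0.034, 0.0033, 0, 0, -0.034, 0.0033, 0, 0, -0.034, 0.0033, 0, 0, -0.034, 0.0033, 0, 0, 0, 0, 0, 0, 0, 0, 0, 0])

```text
t: 3.78
position: [0.5807, 0.0025, 0.2532]
ee_rot: [-0.0, 0.659, 0.752, 0.0]
contact_force: [-1.0, 0.5, -0.5]
grip_width: 0.0855
grip_force: 0.0
```

Run:
```python
from h import *
import pickle
s=r.state();i=r.camera_info('wrist');im=r.camera('wrist')
print(s['position'],s['ee_rot'],s['contact_force'],s['t'])
pickle.dump((i,s),open('w2.pkl','wb'));cv2.imwrite('pics/w2.png',im[:,:,::-1])
cv2.imwrite('pics/w2b.png',cv2.convertScaleAbs(im[:,:,::-1],alpha=1.7))
```

```text
[0.58065731 0.00248464 0.25318382] [-3.23297560e-04  6.59277959e-01  7.51899235e-01  9.50167347e-05] [-0.98065956  0.46587208 -0.53541684] 3.775
```

View pics/w2b.png

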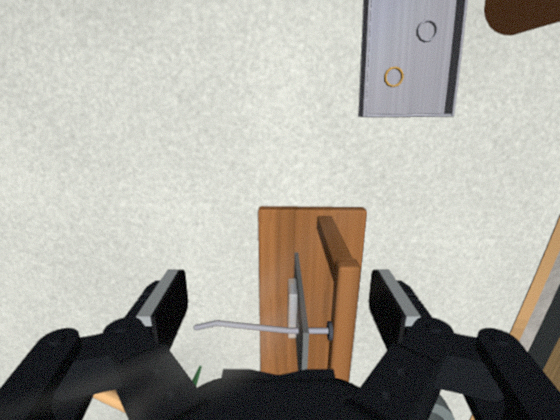

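The picture shows the wide pack edge-on near (300,330), its blister facing left. Its peg root is at (332,331), the upturn starts near (216,322) and the tip is near (196,328). The peg appears bent downward.

Run:
```python
from h import *
import pickle
np.set_printoptions(precision=4,suppress=True)
i,s=pickle.load(open('w2.pkl','rb'));im=cv2.imread('pics/w2.png')
cv2.imwrite('pics/w2c.png',cv2.convertScaleAbs(cv2.resize(im[200:380,180:380],None,fx=3.3,fy=3.3,interpolation=cv2.INTER_CUBIC),alpha=1.8))
print('base',onz(i,259,208,.018),onz(i,365,208,.018))
print('bar end',onz(i,337,262,.159),onz(i,357,262,.159))
R=onz(i,331,331,.150);print('root',R)
a=.1285;X=np.array([np.cos(a),np.sin(a),0]);Y=np.array([-np.sin(a),np.cos(a),0])
c,_=ray(i,0,0)
for p in[(331,331),(310,331),(290,329),(270,327),(250,325),(230,323),(216,322),(206,325),(196,328)]:
    c,d=ray(i,*p);q=c+d*((R-c)@Y)/(d@Y);print(p,(R-q)@X,q[2])
```

```text
base [ 0.5632 -0.0327  0.018 ] [ 0.6866 -0.0165  0.018 ]
bar end [ 0.629  -0.0219  0.159 ] [ 0.6439 -0.0199  0.159 ]
root [ 0.6388 -0.0911  0.15  ]
(331, 331) 0.0 0.14999999999999997
(310, 331) 0.0178545897953922 0.1499292896493627
(290, 329) 0.034748167306323074 0.14733940116310124
(270, 327) 0.05193347662291153 0.1447673655049046
(250, 325) 0.06942819051885354 0.14221196078704848
(230, 323) 0.08725097532641578 0.13967225528757382
(216, 322) 0.09983088630589036 0.13845911083202198
(206, 325) 0.1078112572154266 0.14270082158442854
(196, 328) 0.11558401856937808 0.14684788699926707
```

View pics/w2c.png

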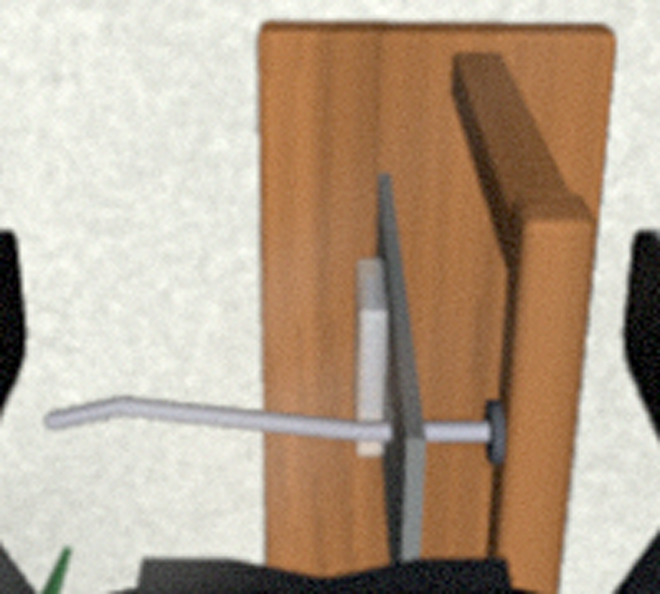

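Run:
```python
from h import *
import pickle
np.set_printoptions(precision=4,suppress=True)
i,s=pickle.load(open('w2.pkl','rb'))
R=onz(i,331,331,.150)
a=.1285;X=np.array([np.cos(a),np.sin(a),0]);Y=np.array([-np.sin(a),np.cos(a),0])
T=s['position'];print('tcp rel root',(T-R)@X,(T-R)@Y)
for n,x,y,z in[('bot',385,175,.0655),('topL',405,438,.1935),('topR',423,436,.1935),('topL2',402,558,.1935),('topR2',417,558,.1935),('barfront',521,225,.159),('barfront2',498,560,.159),('barback',588,225,.159),('barback2',557,590,.159),('base',261,27,.018),('base2',268,560,.018),('baseR',612,30,.018)]:
    q=onz(i,180+x/3.3,200+y/3.3,z);print(n,q,(q-R)@X,(q-R)@Y)
```

```text
tcp rel root -0.0457160862546251 0.10028292964644245
bot [ 0.6096 -0.0621  0.0655] -0.02530794181878239 0.03249303752624824
topL [ 0.6067 -0.0613  0.1935] -0.02811136590071609 0.03368335148591977
topR [ 0.6103 -0.0603  0.1935] -0.02438997956596367 0.03418577241839932
topL2 [ 0.611  -0.093   0.1935] -0.027832046257623984 0.0016549983226503827
topR2 [ 0.6143 -0.0926  0.1935] -0.024557153573349994 0.0016479969984613911
barfront [ 0.6306 -0.0269  0.159 ] 6.549913441558641e-05 0.0647619751589357
barfront2 [ 0.6437 -0.1241  0.159 ] 0.0005452783150859414 -0.03335384389928742
barback [ 0.6459 -0.0249  0.159 ] 0.01548152477579864 0.06473462673444379
barback2 [ 0.6611 -0.1324  0.159 ] 0.016827171507853785 -0.04375762890982095
base [ 0.5633 -0.0329  0.018 ] -0.06744319843677252 0.06738815902949066
base2 [ 0.593  -0.2722  0.018 ] -0.06866793771148061 -0.17367502733352516
baseR [ 0.6874 -0.0177  0.018 ] 0.0575674689534387 0.06657948879203304
```

Call:
pendant(steps=[-0.025, 0.0049, 0, 0, -0.025, 0.0049, 0, 0, -0.025, 0.0049, 0, 0, -0.025, 0.0049, 0, 0, 0, 0, 0, 0, 0, 0, 0, 0], aperture=0.045)

```text
t: 4.58
position: [0.6133, -0.0952, 0.2532]
ee_rot: [-0.0, 0.66, 0.751, 0.0]
contact_force: [-0.5, -0.1, -0.1]
grip_width: 0.0451
grip_force: 0.0
```

Call:
pendant(steps=[0, 0, 0.02, 0, 0, 0, 0.02, 0, 0, 0, 0.016, 0, 0, 0, 0.01, 0, 0, 0, 0, 0, 0, 0, 0, 0])

```text
t: 5.32
position: [0.6138, -0.0954, 0.188]
ee_rot: [0.001, 0.66, 0.752, 0.0]
contact_force: [0.1, 0.4, 0.8]
grip_width: 0.0452
grip_force: 0.0
```

Run:
```python
from h import *
s=r.state();R=np.array([.6388,-.0911,.15]);a=.1285;X=np.array([np.cos(a),np.sin(a),0]);Y=np.array([-np.sin(a),np.cos(a),0])
d=s['position']-R;print(d@X,d@Y,s['position'][2],s['t'])
im=r.camera('wrist');cv2.imwrite('pics/w3.png',cv2.convertScaleAbs(im[:,:,::-1],alpha=1.7))
```

```text
-0.02537213385026469 -0.0010765331348979836 0.18804154751864213 5.325
```

View pics/w3.png

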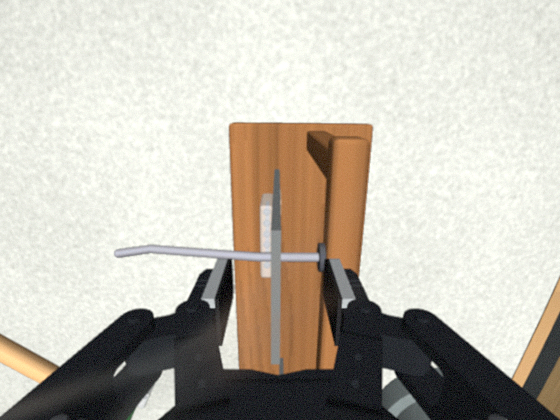

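The card's top edge runs from (276,225) to (276,362) and lies between the pads at about x=232 and x=328, so I close.

Call:
pendant(steps=[0, 0, 0, 0, 0, 0, 0, 0, 0, 0, 0, 0, 0, 0, 0, 0, 0, 0, 0, 0, 0, 0, 0, 0], aperture=0.0, squeeze=40)

```text
t: 6.12
position: [0.6134, -0.0954, 0.1877]
ee_rot: [0.0, 0.66, 0.752, 0.0]
contact_force: [-0.7, -0.1, 2.1]
grip_width: 0.0038
grip_force: 42.6
```

Call:
pendant(steps=[0, 0, -0.0015, 0, 0, 0, -0.0015, 0, 0, 0, -0.0015, 0, 0, 0, 0, 0, 0, 0, 0, 0])

```text
t: 6.75
position: [0.6133, -0.0953, 0.1917]
ee_rot: [-0.0, 0.66, 0.752, -0.0]
contact_force: [-0.3, 0.4, -0.5]
grip_width: 0.0033
grip_force: 42.3
```

Call:
pendant(steps=[0, -0.005, 0, 0, 0, -0.005, 0, 0, 0, -0.008, 0.0012, 0, 0, -0.008, 0.0014, 0, 0, 0, 0, 0])

```text
t: 7.38
position: [0.5868, -0.0987, 0.189]
ee_rot: [-0.0, 0.66, 0.751, -0.0]
contact_force: [0.4, 0.8, -1.3]
grip_width: 0.0031
grip_force: 42.2
```

Call:
pendant(steps=[0, -0.008, 0.0014, 0, 0, -0.008, 0.0014, 0, 0, -0.008, 0.0014, 0, 0, 0, 0, 0, 0, 0, 0, 0])

```text
t: 8.0
position: [0.5638, -0.1018, 0.1852]
ee_rot: [0.0, 0.66, 0.752, 0.0]
contact_force: [0.1, 0.3, -1.0]
grip_width: 0.0031
grip_force: 42.2
```

Run:
```python
from h import *
import pickle
s=r.state();i=r.camera_info('wrist');R=np.array([.6388,-.0911,.15]);a=.1285;X=np.array([np.cos(a),np.sin(a),0]);Y=np.array([-np.sin(a),np.cos(a),0])
d=s['position']-R;print(d@X,d@Y,s['position'][2],s['t'],s['contact_force'])
im=r.camera('wrist')[:,:,::-1];cv2.imwrite('pics/w4r.png',im);pickle.dump((i,s),open('w4.pkl','wb'))
cv2.imwrite('pics/w4.png',cv2.convertScaleAbs(cv2.resize(im[150:390,160:420],None,fx=2.5,fy=2.5,interpolation=cv2.INTER_CUBIC),alpha=1.7))
```

```text
-0.07573650639060342 -0.0010318282789275046 0.18517576756130946 8.0 [ 0.0932438   0.26462611 -0.9757291 ]
```

View pics/w4.png

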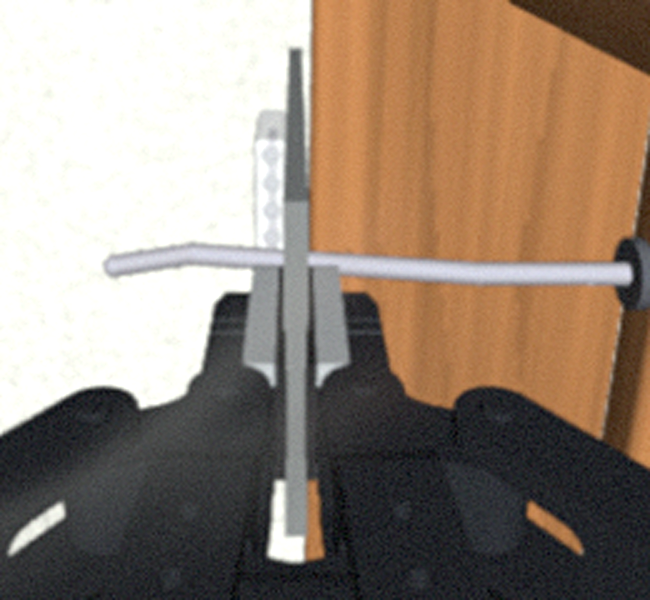

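The card hangs straight in the jaws. The peg passes through the hole from the root (635,273) to the upturn (195,248) and tip (112,266), and the wrist force stays near zero.

Run:
```python
from h import *
import pickle
i,s=pickle.load(open('w4.pkl','rb'))
R=np.array([.6388,-.0911,.15]);a=.1285;X=np.array([np.cos(a),np.sin(a),0]);Y=np.array([-np.sin(a),np.cos(a),0])
for x,y in[(618,273),(450,271),(400,268),(340,264),(270,256),(195,248),(150,256),(112,266)]:
    c,d=ray(i,160+x/2.5,150+y/2.5);q=c+d*((R-c)@Y)/(d@Y);print(x,(R-q)@X,q[2])
```

```text
618 0.004299843633421169 0.14914235772720882
450 0.04115045188886266 0.14788196962305966
400 0.051963976702004255 0.14638049072619508
340 0.06513084696275816 0.1443790896838734
270 0.08088599967589388 0.1402982008262762
195 0.09851752558909298 0.13608539383208415
150 0.10829263293738171 0.140451785289133
112 0.11587922824327751 0.14563961230810774
```

Call:
pendant(steps=[0, -0.008, 0.0014, 0, 0, -0.008, 0.0015, 0, 0, -0.007, 0.0014, 0, 0, 0, 0, 0])

```text
t: 8.55
position: [0.5403, -0.1048, 0.1805]
ee_rot: [-0.0, 0.66, 0.751, -0.0]
contact_force: [0.8, -0.8, -0.4]
grip_width: 0.0032
grip_force: 42.2
```

Call:
pendant(steps=[0, -0.004, -0.0018, 0, 0, -0.004, -0.002, 0, 0, -0.004, -0.002, 0, 0, -0.004, -0.0017, 0, 0, 0, 0, 0])

```text
t: 9.18
position: [0.5249, -0.1069, 0.1885]
ee_rot: [0.0, 0.66, 0.751, 0.0]
contact_force: [-0.1, -0.7, -1.1]
grip_width: 0.0036
grip_force: 42.2
```

Call:
pendant(steps=[0, -0.007, -0.0003, 0, 0, -0.008, 0, 0, 0, -0.01, 0, 0, 0, -0.012, -0.005, 0, 0, 0, 0, 0])

```text
t: 9.8
position: [0.4879, -0.1119, 0.1942]
ee_rot: [0.001, 0.66, 0.751, 0.0]
contact_force: [0.1, -0.2, -1.1]
grip_width: 0.0035
grip_force: 42.2
```

Run:
```python
from h import *
s=r.state();i=r.camera_info('wrist');R=np.array([.6388,-.0911,.15]);a=.1285;X=np.array([np.cos(a),np.sin(a),0])
print((s['position']-R)@X,s['position'],s['contact_force'])
im=r.camera('wrist')[:,:,::-1]
cv2.imwrite('pics/w5.png',cv2.convertScaleAbs(im,alpha=1.7))
```

```text
-0.1523214541366069 [ 0.48789789 -0.11188475  0.19422301] [ 0.10127429 -0.17789095 -1.11878845]
```

View pics/w5.png

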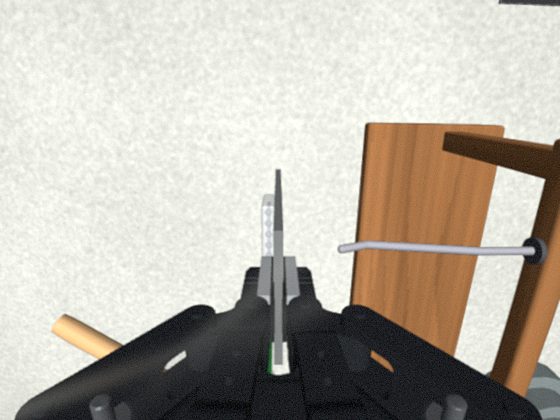

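The pack is clear of the peg, with the tip at (342,248) and the card at x≈278. I compute how it sits in the jaws and carry it to the block.

Run:
```python
from h import *
from scipy.spatial.transform import Rotation as Ro
s=r.state();i=r.camera_info('wrist');q=s['ee_rot'];M=Ro.from_quat([*q[1:],q[0]]).as_matrix()
for p,z in[((278,228),.0058),((278,362),.0058),((278,171),-.1222)]:
    print(M.T@(onz(i,*p,s['position'][2]+z)-s['position']))
```

```text
[ 0.03563466  0.00058784 -0.00581897]
[-0.029554    0.00056118 -0.00578291]
[0.03299812 0.00049407 0.12218249]
```

Call:
pendant(steps=[0, 0, -0.02, 0, 0, 0, -0.025, 0, 0, 0, -0.021, 0])

```text
t: 10.22
position: [0.4891, -0.1118, 0.2622]
ee_rot: [0.001, 0.66, 0.752, 0.0]
contact_force: [-0.1, 1.1, -0.6]
grip_width: 0.0029
grip_force: 42.2
```

Call:
pendant(steps=[0.037, 0.0081, 0, 0, 0.037, 0.0081, 0, 0, 0.037, 0.0081, 0, 0, 0.037, 0.0081, 0, 0, 0.037, 0.0081, 0, 0, 0.037, 0.0081, 0, 0, 0.037, 0.0081, 0, 0, 0.037, 0.0081, 0, 0, 0.037, 0.0081, 0, 0, 0.037, 0.0081, 0, 0])

```text
t: 11.48
position: [0.5213, 0.2675, 0.2613]
ee_rot: [0.0, 0.66, 0.752, 0.001]
contact_force: [0.6, -1.1, -1.2]
grip_width: 0.0033
grip_force: 42.2
```

Call:
pendant(steps=[0, 0, 0, 0, 0, 0, 0, 0, 0, 0, 0, 0])

```text
t: 11.85
position: [0.5209, 0.2649, 0.26]
ee_rot: [0.0, 0.66, 0.751, 0.0]
contact_force: [0.4, -0.7, -0.7]
grip_width: 0.003
grip_force: 42.2
```

Run:
```python
from h import *
import pickle
s=r.state();i=r.camera_info('wrist');im=r.camera('wrist')[:,:,::-1];cv2.imwrite('pics/w6r.png',im);pickle.dump((i,s),open('w6.pkl','wb'))
cv2.imwrite('pics/w6.png',cv2.convertScaleAbs(cv2.resize(im[80:280,200:360],None,fx=3,fy=3,interpolation=cv2.INTER_CUBIC),alpha=1.5))
```

```text
(no output)
```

View pics/w6.png

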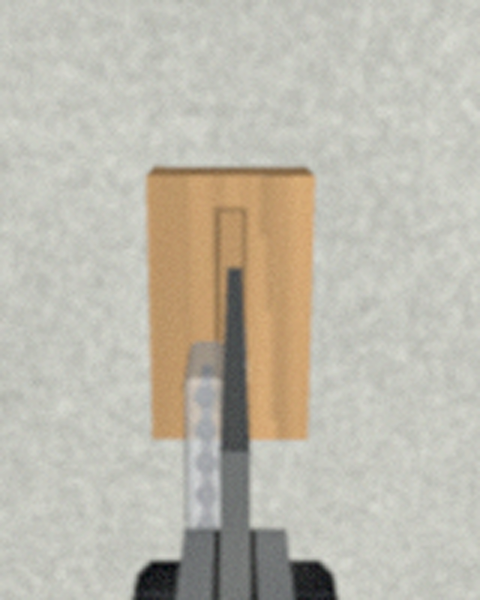

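Run:
```python
from h import *
import pickle
from scipy.spatial.transform import Rotation as Ro
i,s=pickle.load(open('w6.pkl','rb'));q=s['ee_rot'];M=Ro.from_quat([*q[1:],q[0]]).as_matrix()
np.set_printoptions(precision=4,suppress=True)
z0=s['position'][2]-.1222
for n,x,y,z in[('slotL',217,209,.036),('slotR',245,209,.036),('slotL low',221,340,.036),('bl',150,174,.036),('br',313,174,.036),('bl2',153,438,.036),('br2',308,438,.036),('cardL',228,268,z0),('cardR',242,268,z0)]:
    print(n,M.T@(onz(i,200+x/3,80+y/3,z)-s['position']))
```

```text
slotL [ 0.0364 -0.0057  0.224 ]
slotR [0.0364 0.0044 0.224 ]
slotL low [-0.012  -0.0044  0.224 ]
bl [ 0.0488 -0.0293  0.224 ]
br [0.0487 0.0284 0.224 ]
bl2 [-0.051  -0.0308  0.224 ]
br2 [-0.051   0.0289  0.224 ]
cardL [ 0.0343 -0.001   0.1222]
cardR [0.0343 0.0025 0.1222]
```

Call:
pendant(steps=[-0.0024, -0.0014, 0.01, 0, 0, 0, 0.025, 0, 0, 0, 0.025, 0, 0, 0, 0.02, 0, 0, 0, 0.013, 0, 0, 0, 0, 0, 0, 0, 0, 0, 0, 0, 0, 0])

```text
t: 12.9
position: [0.5203, 0.2635, 0.1678]
ee_rot: [0.001, 0.66, 0.752, 0.001]
contact_force: [0.3, -0.3, -1.1]
grip_width: 0.003
grip_force: 42.2
```

Run:
```python
from h import *
import pickle
s=r.state();i=r.camera_info('wrist');im=r.camera('wrist')[:,:,::-1];cv2.imwrite('pics/w7r.png',im);pickle.dump((i,s),open('w7.pkl','wb'))
cv2.imwrite('pics/w7.png',cv2.convertScaleAbs(cv2.resize(im[60:260,200:360],None,fx=3,fy=3,interpolation=cv2.INTER_CUBIC),alpha=1.5))
```

```text
(no output)
```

View pics/w7.png

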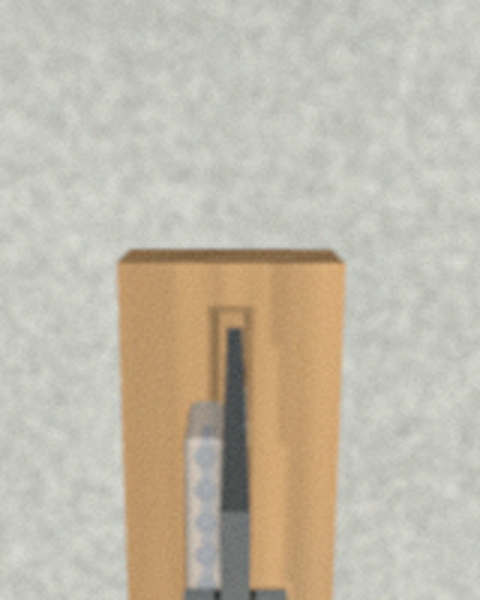

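The card's end is at (234,328) against the slot mouth at 210–252, centre 231. I nudge −1.5 mm and −0.8 mm, then lower slowly.

Call:
pendant(steps=[-0.0015, -0.0008, 0, 0, 0, 0, 0.004, 0, 0, 0, 0.004, 0, 0, 0, 0.004, 0, 0, 0, 0.003, 0, 0, 0, 0, 0, 0, 0, 0, 0])

```text
t: 13.82
position: [0.5191, 0.2616, 0.1516]
ee_rot: [0.0, 0.66, 0.752, 0.0]
contact_force: [0.6, -0.2, -0.6]
grip_width: 0.0036
grip_force: 42.2
```

Call:
pendant(steps=[0, 0, 0.004, 0, 0, 0, 0.004, 0, 0, 0, 0.004, 0, 0, 0, 0, 0, 0, 0, 0, 0])

```text
t: 14.45
position: [0.5191, 0.2616, 0.1395]
ee_rot: [-0.0, 0.66, 0.752, 0.0]
contact_force: [0.1, -0.2, -1.1]
grip_width: 0.0034
grip_force: 42.2
```

Now inside the slot (bottom at about 17 mm). The floor is expected at TCP z ≈ 0.132.

Call:
pendant(steps=[0, 0, 0.003, 0, 0, 0, 0.002, 0, 0, 0, 0, 0, 0, 0, 0, 0])

```text
t: 14.95
position: [0.5191, 0.2616, 0.1345]
ee_rot: [-0.0, 0.66, 0.752, -0.0]
contact_force: [-0.4, -0.0, -0.5]
grip_width: 0.003
grip_force: 42.2
```

Call:
pendant(steps=[0, 0, 0.001, 0, 0, 0, 0.001, 0, 0, 0, 0, 0, 0, 0, 0, 0])

```text
t: 15.45
position: [0.5191, 0.2616, 0.1325]
ee_rot: [0.0, 0.66, 0.752, 0.0]
contact_force: [-0.2, -0.1, -0.7]
grip_width: 0.0034
grip_force: 42.3
```

Call:
pendant(steps=[0, 0, 0.001, 0, 0, 0, 0, 0, 0, 0, 0, 0])

```text
t: 15.82
position: [0.5194, 0.2617, 0.1325]
ee_rot: [0.0, 0.66, 0.752, 0.0]
contact_force: [-1.9, -0.4, 5.1]
grip_width: 0.0032
grip_force: 43.1
```

Floor contact came at 5 N, at the expected height. I release and withdraw.

Call:
pendant(steps=[0, 0, 0, 0, 0, 0, 0, 0, 0, 0, 0, 0, 0, 0, 0, 0], aperture=0.05)

```text
t: 16.32
position: [0.5189, 0.2615, 0.1312]
ee_rot: [-0.0, 0.66, 0.752, -0.0]
contact_force: [-0.4, -0.5, 1.1]
grip_width: 0.05
grip_force: 0.0
```

Call:
pendant(steps=[0, 0, -0.01, 0, 0, 0, -0.02, 0, 0, 0, -0.03, 0, 0, 0, -0.03, 0, 0, 0, -0.03, 0, 0.02, 0, 0, 0, 0.02, 0, 0, 0, 0, 0, 0, 0, 0, 0, 0, 0, 0, 0, 0, 0])

```text
t: 17.58
position: [0.5136, 0.3009, 0.2507]
ee_rot: [-0.0, 0.66, 0.751, -0.001]
contact_force: [-0.5, 0.1, -0.4]
grip_width: 0.0498
grip_force: 0.0
```

Run:
```python
from h import *
A=[]
a=r.camera('wrist')[:,:,::-1];b=r.camera('side')[:,:,::-1]
A=cv2.resize(a[80:380,180:380],None,fx=1.8,fy=1.8);B=cv2.resize(b[150:330,230:430],None,fx=2.1,fy=2.1,interpolation=cv2.INTER_CUBIC)
h=max(A.shape[0],B.shape[0]);f=lambda m:cv2.copyMakeBorder(m,0,h-m.shape[0],0,0,0)
o=cv2.convertScaleAbs(np.hstack([f(A),f(B)]),alpha=1.5);print(o.shape);cv2.imwrite('pics/fin.png',o)
```

```text
(540, 780, 3)
```

View pics/fin.png

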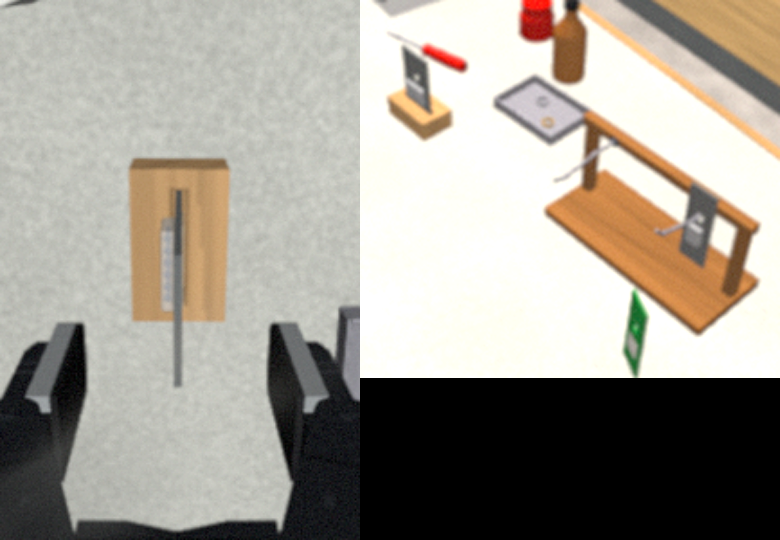

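The pack stands upright in the slot, its card at (178,190–385) in the wrist crop. The narrow pack still hangs on its peg at (697,225), and the other things are where they were.

```bash
python3 -c "
from plant import r
print(r.job_done())"
```

```text
the job is handed in; nothing more can be done
None
```

The wide pack came off its peg with no measurable force and stands upright on the slot floor, released. The narrow pack still hangs on its peg, nothing else was moved, and I handed the job in after about 18 s of robot time.

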